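# Read a tumbler's foot depth on the bench gauge

### The job

Zero the foot-depth gauge: with nothing on its plunger, press its black zero head right down to its stop, then let it up again. Next take the small straight tumbler (no handle), set it upright over the gauge's sprung plunger and press it down until its foot sits flat and firm on the round steel anvil; finish while still gripping it and holding it pressed down there, so that the reading can be taken. Bisque is brittle, so do not ram it, and leave the other things on the bench where they are.

Things in the scene. Friction and masses are not known exactly. Their poses are not given: they have to be found in the camera images.
- gauge: The foot-depth gauge, fixed to the bench: a grey block 100 x 250 x 45 mm tall on a dark plate 125 x 270 x 12 mm. Origin at the centre of its underside; its long side runs along its own y axis, z up. At y = +80 mm stands the anvil with the plunger, at y = -12 mm a flat dial 82 mm across (top 51 mm above the bench) whose needle follows the plunger, at y = -93 mm the zero head.
- anvil: Round steel anvil of the gauge, 68 mm across, 15 mm tall, the hard stop for the foot of a pot. Origin at the centre of its underside, 45 mm above the bench; its flat top is 60 mm above the bench.
- anvil_top (a point): Centre of the anvil's flat top, 60 mm above the bench, on the plunger's axis.
- plunger (a joint): How far the sprung plunger is pressed down, m: 0 = fully up, tip 25 mm above the anvil's top; its own travel is 22 mm. It is a steel pin 12 mm across that stands up from the middle of the anvil. Spring: 3 N to start it, 300 N/m, so about 8.7 N at 19 mm. With the tumbler's foot flat on the anvil it reads about 0.019 because the tip enters the 6 mm deep hollow of the foot.
- zero_head (a joint): How far the zero head is pressed down, m: 0 = up, 0.010 = at its stop. Spring: 2.5 N to start it, 6 N at the stop; it comes up again when let go.
- zero_top (a point): Centre of the top of the zero head, a black mushroom head 36 mm across; its top is 81 mm above the bench when up and moves down with it.
- tumbler_mid (a point): Centre (half-way up, 41 mm above its foot) of the tumbler: unglazed off-white bisque, straight round wall 58 mm across, 82 mm tall, open top, wall 4 mm, no handle, z up along its axis. About 0.2 kg. Its foot is a ring 50 mm across outside, 40 mm inside, with a hollow 6 mm deep under the base. It stands upright on the bench.
- mug: Bystander: bisque mug with a handle, 80 mm across, 85 mm tall, handle at its own +y. Origin at the centre of its underside.
- bowl: Bystander: bisque bowl, 104 mm across, 48 mm tall. Origin at the centre of its underside.
- vase: Bystander: bisque vase with a narrow neck, 74 mm across, 98 mm tall. Origin at the centre of its underside.
- prop: Bystander: square kiln prop standing on end, 36 x 36 x 90 mm. Origin at the centre of its underside.
- rib: Bystander: flat wooden rib 50 x 100 x 8 mm lying near the robot. Origin at the centre of its underside.
- brush: Bystander: brush lying to the right of the gauge, about 200 mm long along its own x axis. Origin under its middle.
Mind the look-alikes: they are no part of the job. What is shaped like the part that bears tumbler_mid but purple or yellow is not meant.

How it is judged (in metres and radians):
On the way, in this order (a step that is already met when the one before it is completed fails the run):
1. the zero head is pressed down to its stop while the plunger is free (value of joint zero_head above 0.0088 m and value of joint plunger below 0.003 m), for 0.1 s.
2. the zero head is up again (value of joint zero_head below 0.002 m), for 0.1 s.
3. the tumbler is pressed down on the plunger until its foot meets the anvil (value of joint plunger above 0.017 m and contact force between tumbler and anvil above 0.5 N), for 0.2 s.
At the end, for the whole second after the job is handed in: Tumbler still gripped (over 2 N), upright within 4 degrees, at rest, foot bearing on the anvil (over 0.5 N, within 2.5 mm of flat, axes within 14 mm), plunger down over 17 mm, zero head up (all of step 3 and value of joint zero_head below 0.002 m and contact force between the fingers and tumbler above 2 N and horizontal distance between tumbler_mid and anvil_top below 0.014 m and z of tumbler_mid in the frame of anvil below 0.0585 m and angle between tumbler_mid's own z axis and vertical below 0.07 rad and linear speed of tumbler below 0.02 m/s); the arm keeps its last pose, push and grip.
It fails at once if the tumbler is rammed onto the anvil (more than 60 N) (contact force between tumbler and anvil above 60 N).
It fails at once if a bystander is moved by more than 30 mm (distance of any of mug, bowl, vase, prop, rib, brush from where it was at the start of the episode above 0.03 m).
It also fails if it takes over 64 s, if anything falls off the work surface, if the arm or the gripper's body presses on something with over 40 N, if the wrist force passes 120 N, or if a joint passes its speed limit or range.

### The arm

A 6-joint arm with a two-finger parallel gripper is mounted at the origin on the work surface. World frame = base frame: x ahead of the robot, y to its left, z up, the work surface at z = 0. Lengths are in mm, angles in rad, forces in N, time in s.
With the tool pointing down it reaches from about 350 to 775 mm from the base axis. Payload 7.3 kg.
Tool frame: the origin (TCP) lies on the mounting face of the last link; the fingertips stand 178 mm ahead of it and the grasp point (between the pads) lies 159 mm ahead of it (bot.grip_point_offset is the distance from the TCP to the grasp point, in mm); x points along the fingers, y is the direction in which the jaws open and shut, and the axes are right-handed (so a half turn about x gives the same grasp; the last joint's range is limited). The gripper opens to 92 mm and grips with 3 to 60 N. Pads are 19 mm wide; open, the fingers measure 130 mm over their backs; the gripper's body (75 mm by 190 mm) begins 47 mm behind the grasp point.
Start: joints at [1.124, 0.342, 1.524, -0, 1.275, -0.146], TCP at [155.527, 501.437, 404.741] pointing down, gripper open.
Joint ranges: [-2.53, 2.53], [-0.77, 2.02], [0.04, 2.7], [-1, 4.14], [0.28, 2.66], [-3.11, 3.11]. Speed limits (rad/s): [2.57, 2.57, 3.14, 3.14, 3.14, 3.14].

### API

Orientations are given as [roll, pitch, yaw] about the fixed x, y, z axes, in that order (R = Rz(yaw) Ry(pitch) Rx(roll)).
In Python, from plant import bot gives the robot as it stands.
- The arm moves only by the tool arm_command, never from a script. Its argument "moves" is a list of rows, each a list of 5 numbers: the shift along the tool's x, y, z in cm, then the turn about the tool's x in degrees, then the opening, from 0 (shut) to 1 (fully open). A call has 1 to 10 rows; each row is the pose to reach, as a shift and turn from the pose measured when the call began, along the tool's axes at that moment; what a row does not reach only later rows make up. A row lasts 1/10 s, in which the tool goes at most 50 mm and 8.59 degrees, less where a joint would pass 70% of its speed; a pose out of reach is approached as far as the arm can. A call with a gripper value outside its range is refused whole. The fingers move at their own pace and stop on an object; the grip force is fixed at half the most. Time passes only in rows, so rows that repeat a pose let the fingers close. It gives the time, the measured TCP pose, the force and the opening at its end, in the units of the state.
- bot.get_obs(): the state, without advancing time (a new reading comes with each control period).
- bot.capture(name): name is "scene" or "top" or "wrist"; returns a dict with "frame" (400x640x3 uint8, blue, green, red), "K" (3x3 intrinsics, pixels), "origin" and "orientation" of the camera in the world; the wrist camera has in their place "T_tool_cam" (4x4, takes a point from camera to tool coordinates, whose origin is the TCP and whose axes are the tool frame's). Camera axes: x right, y down, z forward; pixel columns grow to the right and rows downward; lengths in mm; the calibration is good to about 2 mm. A picture is of the moment at which its call begins: read the wrist's pose just before it. There is no depth.
- bot.close_job(): hands the job in, once; it reports no verdict.
The state is a dict: "time": time; "joint_positions": joint angles; "dq": joint speeds; "tau": joint torques, N m; "tool_pos": TCP position; "tcp_rot": TCP orientation; "contact_force": force on the tool from outside, world axes, zero at the start; "moment": the same for the moment, N m; "grip_width": finger opening in mm.
Only numpy, scipy, OpenCV 4.12 (cv2) and the standard library are available. Lean on these libraries where they do the work, as an engineer would, in place of code of your own. Each camera call takes 0.05 s, during which the arm holds its last target.

## Working session

There is one attempt and no reset: what is moved stays moved. The work goes in short steps, Python scripts to look and compute and a tool call to move; the robot and the scene stay as the last step left them, time stands still between calls to the robot, and variables do not carry over. Pictures are saved under pics/ and viewed, and the job is handed in when it is done.

Besides the shell and the picture viewer there is one more tool, called after "Emit:" as name([rows], argument=value, ...), one row to a line, values as JSON. arm_command: Moves the arm, as the interface text tells. Its arguments: {"type":"object","properties":{"moves":{"type":"array"}},"required":["moves"]}

```bash
ls; mkdir -p pics
python3 - <<'E'
from plant import bot
import cv2, numpy as np
o=bot.get_obs(); print(o)
for n in ("scene","top","wrist"):
    c=bot.capture(n); cv2.imwrite(f"pics/{n}0.png",c["frame"]); print(n,{k:np.round(v,3).tolist() for k,v in c.items() if k!="frame"})
E
```

```text
pics
{'time': 0.0, 'joint_positions': array([ 1.12401689e+00,  3.42729660e-01,  1.52500350e+00,  1.22731095e-06,
        1.27537801e+00, -1.45993656e-01]), 'dq': array([ 0.0009874 , -0.00213118,  0.00178294,  0.00036819, -0.00040851,
       -0.00058499]), 'tau': array([-2.58965163e-03, -4.31220603e+01, -2.44228131e+01,  7.15872017e-02,
        5.55862812e-02, -2.10900348e-04]), 'tool_pos': array([155.46198822, 501.32120621, 404.04586433]), 'tcp_rot': array([-1.71756284,  1.56927781, -2.01834898]), 'contact_force': array([0.45181709, 0.103776  , 0.6098116 ]), 'moment': array([0.00643222, 0.00802746, 0.0622008 ]), 'grip_width': 91.82838631023489}
scene {'K': [[379.91, 0.0, 321.573], [0.0, 379.91, 198.058], [0.0, 0.0, 1.0]], 'origin': [1035.634, -310.483, 809.014], 'orientation': [-2.495, -0.014, 1.07]}
top {'K': [[442.708, 0.0, 320.679], [0.0, 442.708, 204.208], [0.0, 0.0, 1.0]], 'origin': [324.057, -15.383, 1343.881], 'orientation': [-2.957, -0.002, -1.58]}
wrist {'K': [[290.122, 0.0, 322.359], [0.0, 290.122, 199.989], [0.0, 0.0, 1.0]], 'T_tool_cam': [[-0.001, -0.291, 0.957, 19.936], [1.0, 0.0, 0.002, 1.869], [-0.001, 0.957, 0.291, -78.193], [0.0, 0.0, 0.0, 1.0]]}
```

View pics/scene0.png

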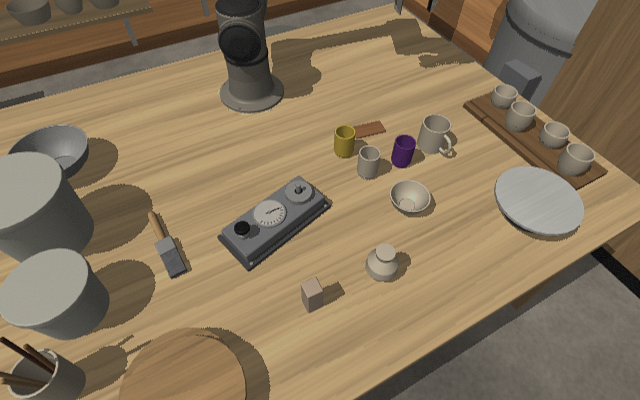

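View pics/top0.png

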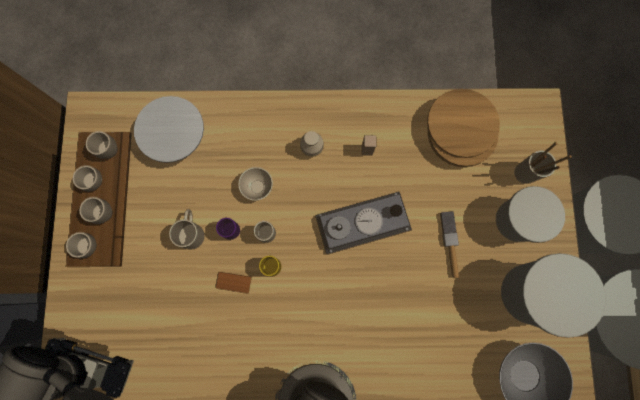

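View pics/wrist0.png

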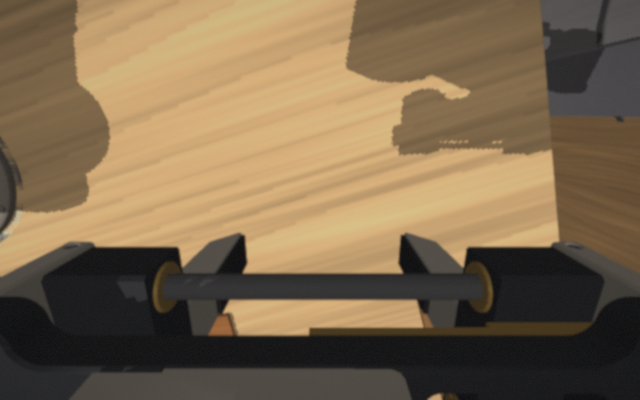

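The top view shows the tumbler at about (264,231), yellow at (270,266), purple at (228,229), the anvil at (340,227), the dial at (369,221) and the zero head at (396,211). I'll measure these more precisely.

```bash
cat > h.py <<'E'
import numpy as np, cv2
from scipy.spatial.transform import Rotation as R
def cam(c,o=None):
    if "origin" in c: return c["K"],R.from_euler("xyz",c["orientation"]).as_matrix(),np.array(c["origin"])
    T=np.array(c["T_tool_cam"]); Rt=R.from_euler("xyz",o["tcp_rot"]).as_matrix()
    return c["K"],Rt@T[:3,:3],o["tool_pos"]+Rt@T[:3,3]
def toplane(C,uv,z):
    K,Rm,p=C; d=Rm@np.linalg.inv(K)@[uv[0],uv[1],1.]; return p+d*(z-p[2])/d[2]
def proj(C,P):
    K,Rm,p=C; q=K@(Rm.T@(np.array(P,float)-p)); return q[:2]/q[2]
E
python3 - <<'E'
from plant import bot
import cv2, numpy as np
from h import *
c=bot.capture("top"); C=cam(c); f=c["frame"]
for n,uv,z in [("tumb",(264,231),82),("anvil",(340,227),60),("zero",(396,211),81),("dial",(369,221),51),("yel",(270,266),82),("pur",(228,229),82),("bowl",(255,185),48)]:
    print(n,toplane(C,uv,z).round(1))
a=f[190:290,220:300]; cv2.imwrite("pics/t_tumb.png",cv2.resize(a,None,fx=7,fy=6,interpolation=cv2.INTER_NEAREST)[:600])
a=f[185:260,310:420]; cv2.imwrite("pics/t_g.png",cv2.resize(a,None,fx=7,fy=7,interpolation=cv2.INTER_NEAREST))
c=bot.capture("scene"); f=c["frame"]
a=f[115:275,215:415]; cv2.imwrite("pics/s_z.png",cv2.resize(a,None,fx=3.5,fy=3.5,interpolation=cv2.INTER_NEAREST))
E
```

```text
tumb [483.2 143.7  82. ]
anvil [495.7 -75.4  60. ]
zero [ 538.1 -237.3   81. ]
dial [ 514.  -161.7   51. ]
yel [383.5 125.3  82. ]
pur [489.9 247.1  82. ]
bowl [626.6 177.   48. ]
```

View pics/t_tumb.png

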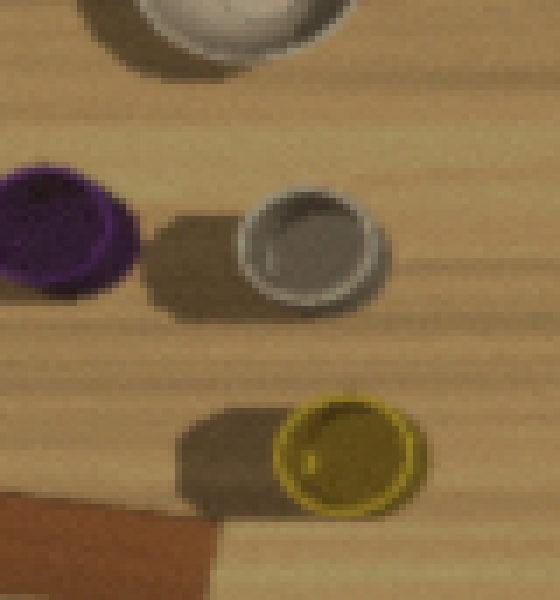

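View pics/t_g.png

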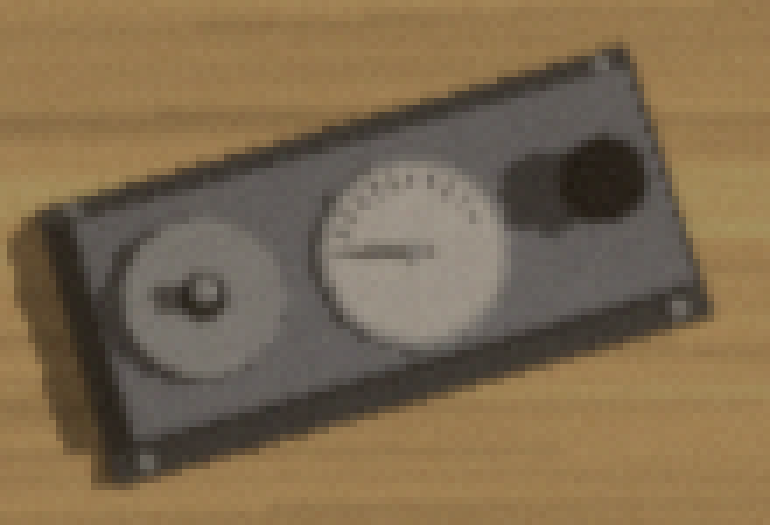

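View pics/s_z.png

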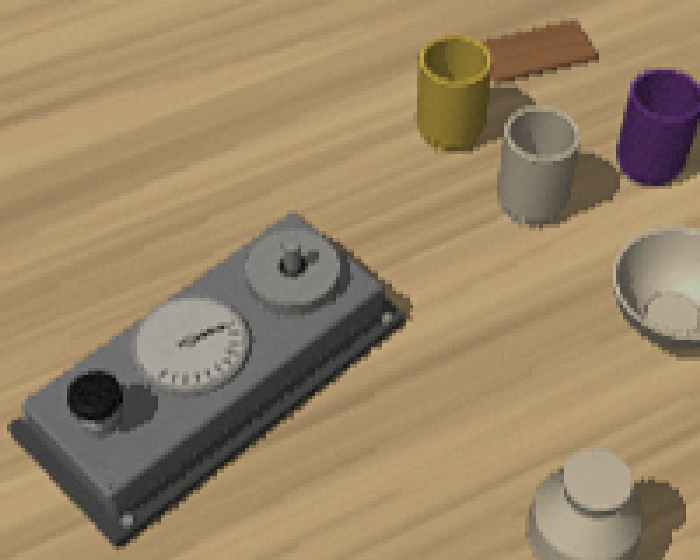

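Run:
```python
from plant import bot
from h import *
T=cam(bot.capture("top")); S=cam(bot.capture("scene"))
for n,a,b,z in [("tumb",(263.7,230.6),(369.2,152.7),82),("anvil",(338.6,226.7),(298.2,191.2),60),("zero",(395.5,209.8),(241.6,227.5),81),("yel",(269.5,265.5),(345,129.5),82),("dial",(368.6,220.7),(269.5,213),51)]:
    print(n,toplane(T,a,z).round(1),toplane(S,b,z).round(1))
o=bot.get_obs(); print(o["time"],R.from_euler("xyz",o["tcp_rot"]).as_matrix().round(3))
```

```text
tumb [484.3 144.6  82. ] [486.5 145.1  82. ]
anvil [496.6 -71.3  60. ] [498.2 -71.   60. ]
zero [ 541.7 -236.    81. ] [ 546.5 -237.2   81. ]
yel [384.9 126.8  82. ] [380.2 134.1  82. ]
dial [ 514.9 -160.5   51. ] [ 519.1 -159.5   51. ]
0.35 [[-0.     0.296  0.955]
 [-0.     0.955 -0.296]
 [-1.    -0.    -0.   ]]
```

```bash
cat >> h.py <<'E'
def shift(o,tgt,yaw_y=None):
    """tool-axis shift in cm to TCP target; yaw_y: wanted heading (deg) of tool y"""
    M=R.from_euler("xyz",o["tcp_rot"]).as_matrix()
    s=M.T@(np.array(tgt,float)-o["tool_pos"])/10
    h=np.degrees(np.arctan2(M[1,1],M[0,1])); 
    r=None
    if yaw_y is not None:
        # tool x is down: + turn lowers heading
        r=-(((yaw_y-h)+90)%180-90)
    return s.round(2),"heading",round(h,1),"turn",r
def st(o): return round(o["time"],2),o["tool_pos"].round(1),o["contact_force"].round(1),round(o["grip_width"],1),o["joint_positions"].round(2)
E
python3 - <<'E'
from plant import bot
from h import *
o=bot.get_obs(); print(st(o)); print(shift(o,[543.5,-237,404]))
E
```

```text
(0.35, array([155.5, 501.4, 404.6]), array([ 0.3,  0.8, -0.3]), 91.7, array([ 1.12,  0.34,  1.52, -0.  ,  1.28, -0.15]))
(array([  0.07, -59.03,  58.93]), 'heading', np.float64(72.8), 'turn', None)
```

Emit:
arm_command([
  [0,-4,4,0,0],
  [0,-7,7,0,0],
  [0,-10,10,0,0],
  [0,-13.5,13.5,0,0],
  [0,-17,17,0,0],
  [0,-20.5,20.5,0,0],
  [0,-24,24,0,0],
  [0,-27.5,27.5,0,0],
  [0,-31,31,0,0],
  [0,-33,33,0,0],
])

```text
time: 1.35
tool_pos: [373.9, 85.7, 404.9]
tcp_rot: [-0.322, 1.569, -0.625]
contact_force: [0.3, 0.6, -0.1]
grip_width: 16.3
```

Run:
```python
from plant import bot
from h import *
o=bot.get_obs(); print(st(o)); print(shift(o,[543.5,-237,300]))
```

```text
(1.35, array([373.9,  85.7, 404.9]), array([ 0.3,  0.6, -0.1]), 16.3, array([ 0.03,  0.08,  1.87, -0.  ,  1.19, -1.24]))
(array([ 10.54, -25.73,  25.8 ]), 'heading', np.float64(72.6), 'turn', None)
```

Emit:
arm_command([
  [0,-4,4,0,0],
  [0,-8,8,0,0],
  [0,-12,12,0,0],
  [0,-16,16,0,0],
  [2,-20,20,0,0],
  [4,-23,23,0,0],
  [7,-25,25,0,0],
  [9,-25.7,25.8,0,0],
  [10,-25.7,25.8,0,0],
  [10,-25.7,25.8,0,0],
])

```text
time: 2.35
tool_pos: [543.0, -236.7, 303.0]
tcp_rot: [2.873, 1.567, 2.569]
contact_force: [0.1, 0.2, 0.8]
grip_width: 0.7
```

Run:
```python
from plant import bot
from h import *
o=bot.get_obs(); print(st(o)); print(shift(o,[543.5,-237,265]))
c=bot.capture("wrist"); cv2.imwrite("pics/w1.png",c["frame"]); C=cam(c,o); print(proj(C,[543.5,-237,81]))
c=bot.capture("scene"); cv2.imwrite("pics/s1.png",cv2.resize(c["frame"][100:300,180:420],None,fx=3,fy=3))
```

```text
(2.35, array([ 543. , -236.7,  303. ]), array([0.1, 0.2, 0.8]), 0.7, array([-0.54,  0.56,  1.47,  0.  ,  1.12, -1.81]))
(array([ 3.8 , -0.02,  0.07]), 'heading', np.float64(72.6), 'turn', None)
[318.84074939 223.1679649 ]
```

View pics/w1.png

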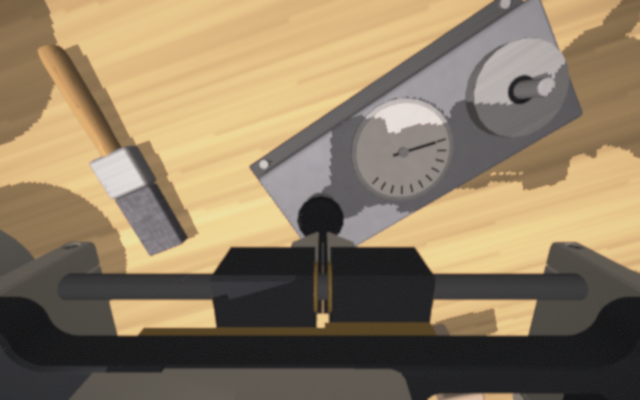

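View pics/s1.png

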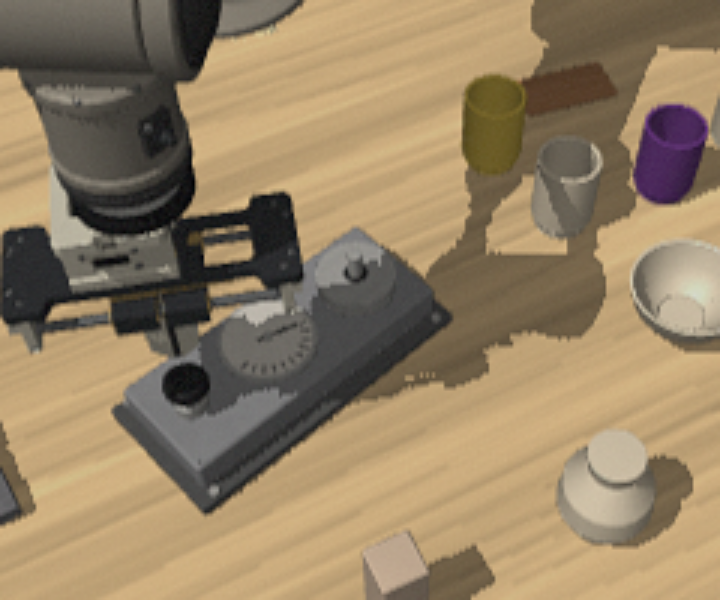

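The wrist view shows the zero head centred at about (321,217), the anvil top near (520,86) and the plunger tip at (546,88).

Run:
```python
from plant import bot
from h import *
o=bot.get_obs(); c=bot.capture("wrist"); C=cam(c,o)
print(toplane(C,(320.5,217.5),81),toplane(C,(546,88),85),toplane(C,(403,149),51))
f=c["frame"]; cv2.imwrite("pics/w1z.png",cv2.resize(f[20:260,290:600],None,fx=2.5,fy=2.5,interpolation=cv2.INTER_NEAREST))
```

```text
[ 542.26929162 -234.76704376   81.        ] [498.926973  -67.7609495  85.       ] [ 516.61975311 -157.3044167    51.        ]
```

View pics/w1z.png

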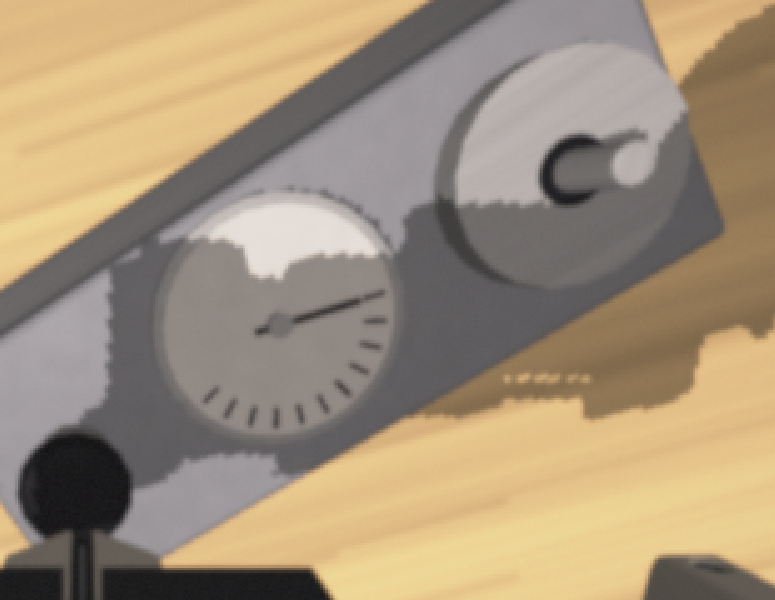

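Emit:
arm_command([
  [1.5,0,0,0,0],
  [3,0,0,0,0],
  [3.8,0,0,0,0],
  [4.2,0,0,0,0],
  [4.6,0,0,0,0],
  [4.9,0,0,0,0],
  [5.1,0,0,0,0],
])

```text
time: 3.2
tool_pos: [543.9, -235.8, 256.5]
tcp_rot: [-0.176, 1.566, -0.478]
contact_force: [-0.1, 1.3, 3.9]
grip_width: 0.1
```

Emit:
arm_command([
  [0.3,0,0,0,0],
  [0.5,0,0,0,0],
  [0.7,0,0,0,0],
  [0.8,0,0,0,0],
  [0.8,0,0,0,0],
])

```text
time: 3.7
tool_pos: [544.0, -235.8, 249.2]
tcp_rot: [-0.178, 1.566, -0.481]
contact_force: [-1.7, 2.0, 8.9]
grip_width: 0.4
```

Emit:
arm_command([
  [0.15,0,0,0,0],
  [0.25,0,0,0,0],
  [0.25,0,0,0,0],
  [0.25,0,0,0,0],
])

```text
time: 4.1
tool_pos: [543.8, -235.7, 249.1]
tcp_rot: [-0.205, 1.565, -0.507]
contact_force: [-6.6, 4.1, 19.3]
grip_width: 0.6
```

Run:
```python
from plant import bot
from h import *
c=bot.capture("scene"); cv2.imwrite("pics/s2.png",cv2.resize(c["frame"][150:290,200:340],None,fx=4,fy=4))
print(st(bot.get_obs()))
```

```text
(4.15, array([ 543.9, -235.7,  249.1]), array([-6.3,  3.8, 19.6]), 0.4, array([-0.54,  0.62,  1.53,  0.  ,  0.99, -1.81]))
```

View pics/s2.png

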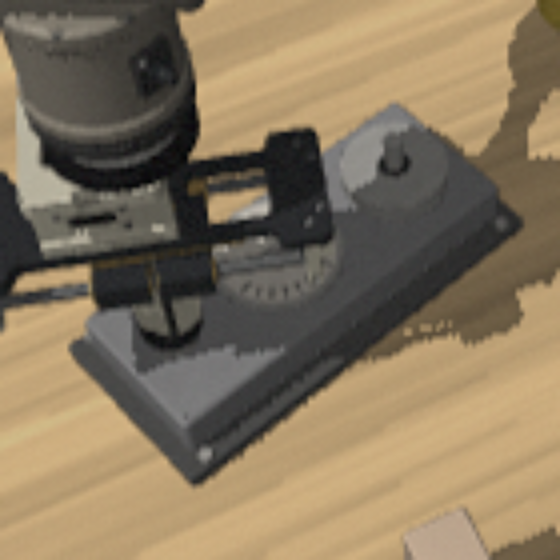

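Force rose to 19 N with no further travel and the TCP at the expected stop height, so the head is on its stop. Next I release it.

Emit:
arm_command([
  [-1,0,0,0,0],
  [-3,0,0,0,0],
  [-6,0,0,0,0.5],
  [-8,0,0,0,1],
  [-8,0,0,0,1],
])

```text
time: 4.65
tool_pos: [544.1, -235.9, 331.9]
tcp_rot: [-0.23, 1.559, -0.532]
contact_force: [-0.4, -0.3, 0.5]
grip_width: 19.9
```

Run:
```python
from plant import bot
from h import *
o=bot.get_obs();print(st(o)); print(shift(o,[485.5,145,325],138.5))
c=bot.capture("wrist"); cv2.imwrite("pics/w3.png",c["frame"])
```

```text
(4.65, array([ 544.1, -235.9,  331.9]), array([-0.4, -0.3,  0.5]), 19.9, array([-0.54,  0.53,  1.44,  0.  ,  1.16, -1.81]))
(array([  0.39,  34.63, -16.93]), 'heading', np.float64(72.7), 'turn', np.float64(-65.80939057427616))
```

View pics/w3.png

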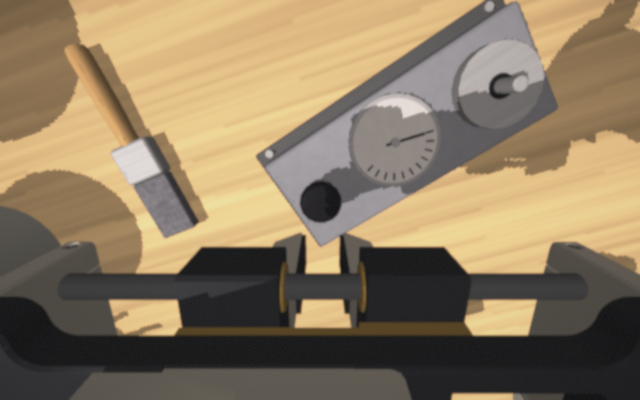

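The head (320,201) is clear of the fingers again. I move over the tumbler while turning the jaws to sit between the two look-alikes.

Emit:
arm_command([
  [0,3.5,-1.7,-7,1],
  [0,7,-3.4,-14,1],
  [0,10.5,-5.1,-21,1],
  [0,14,-6.8,-28,1],
  [0,17.5,-8.5,-35,1],
  [0,21,-10.2,-42,1],
  [0,24.5,-11.9,-49,1],
  [0,28,-13.6,-56,1],
  [0,31.5,-15.3,-62,1],
  [0,34,-16.5,-66,1],
])

```text
time: 5.7
tool_pos: [486.3, 140.0, 326.2]
tcp_rot: [-1.589, 1.564, -0.734]
contact_force: [1.2, -0.4, 1.0]
grip_width: 91.3
```

Run:
```python
from plant import bot
from h import *
o=bot.get_obs();print(st(o)); print(shift(o,[485.5,145,209],138.5))
c=bot.capture("wrist"); C=cam(c,o); print(proj(C,[485.5,145,82]),proj(C,[485.5,145,0]));cv2.imwrite("pics/w4.png",c["frame"])
```

```text
(5.7, array([486.3, 140. , 326.2]), array([ 1.2, -0.4,  1. ]), 91.3, array([ 0.13,  0.39,  1.69, -0.01,  1.06, -2.29]))
(array([11.71,  0.47,  0.33]), 'heading', np.float64(139.0), 'turn', np.float64(0.4769251115926352))
[328.76428711 213.50238485] [327.68728995 188.17604831]
```

View pics/w4.png

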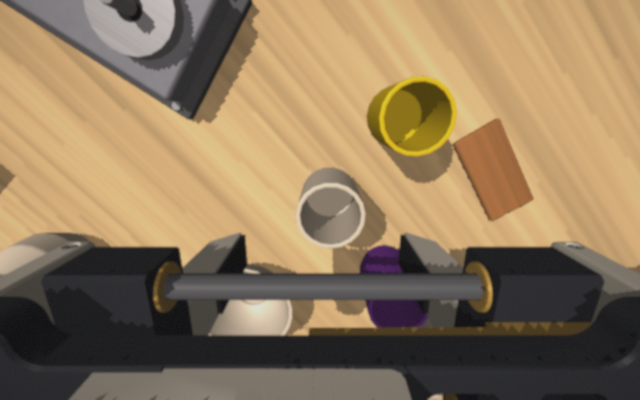

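Run:
```python
from plant import bot
from h import *
o=bot.get_obs()
c=bot.capture("wrist"); C=cam(c,o); f=c["frame"]
print(toplane(C,(331.5,215),82)); 
cv2.imwrite("pics/w4z.png",cv2.resize(f[150:260,280:390],None,fx=5,fy=5,interpolation=cv2.INTER_NEAREST))
```

```text
[483.99996677 150.42415278  82.        ]
```

View pics/w4z.png

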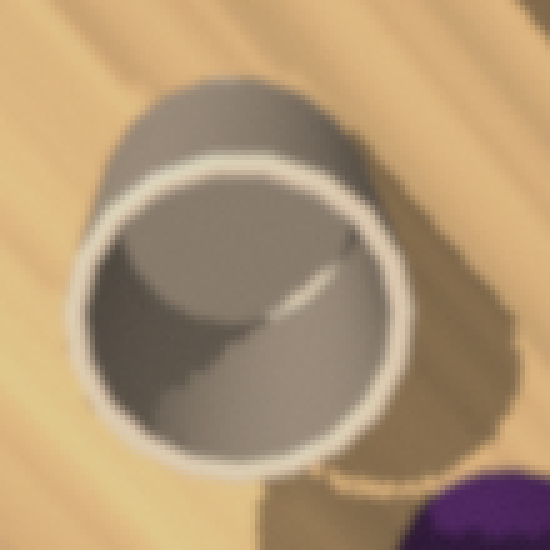

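Emit:
arm_command([
  [1,0.4,0.3,0,1],
  [3,0.4,0.3,0,1],
  [5.5,0.4,0.3,0,1],
  [8,0.4,0.3,0,1],
  [10,0.4,0.3,0,1],
  [11.2,0.4,0.3,0,1],
  [11.7,0.4,0.3,0,1],
  [11.7,0.4,0.3,0,1],
])

```text
time: 6.6
tool_pos: [485.7, 144.7, 208.5]
tcp_rot: [-1.724, 1.565, -0.87]
contact_force: [-0.2, -0.3, 0.0]
grip_width: 92.0
```

Emit:
arm_command([
  [0,0,0,0,0.7],
  [0,0,0,0,0.6],
  [0,0,0,0,0.5],
  [0,0,0,0,0.4],
  [0,0,0,0,0.3],
  [0,0,0,0,0.3],
  [0,0,0,0,0.3],
  [0,0,0,0,0.3],
])

```text
time: 7.4
tool_pos: [485.6, 145.0, 208.8]
tcp_rot: [-1.706, 1.566, -0.852]
contact_force: [-2.6, 1.7, 6.3]
grip_width: 56.6
```

Run:
```python
from plant import bot
from h import *
o=bot.get_obs();print(st(o),o["tcp_rot"])
print(R.from_euler("xyz",o["tcp_rot"]).as_matrix()[:,0])
c=bot.capture("wrist"); cv2.imwrite("pics/w5.png",c["frame"])
```

```text
(7.4, array([485.6, 145. , 208.8]), array([-2.6,  1.7,  6.3]), 56.6, array([ 0.14,  0.56,  1.81, -0.01,  0.77, -2.28])) [-1.70590597  1.5655335  -0.85159401]
[ 0.00346705 -0.00395937 -0.99998615]
```

View pics/w5.png

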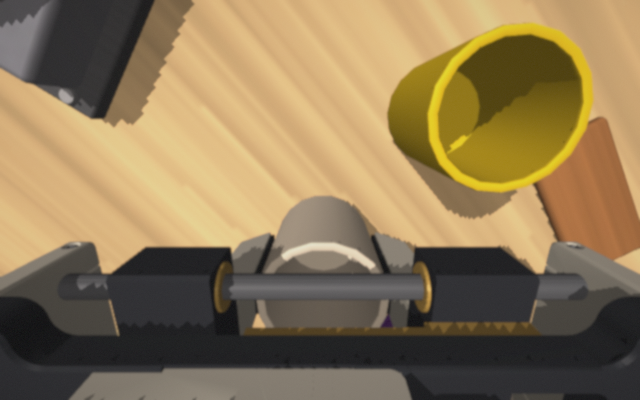

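Gripped at 57 mm, with the yellow cup untouched at (510,105). Next I lift.

Emit:
arm_command([
  [-0.5,0,0,0,0.3],
  [-2,0,0,0,0.3],
  [-4,0,0,0,0.3],
  [-6.5,0,0,0,0.3],
  [-9,0,0,0,0.3],
  [-11,0,0,0,0.3],
  [-12,0,0,0,0.3],
  [-12,0,0,0,0.3],
])

```text
time: 8.25
tool_pos: [485.4, 145.4, 329.8]
tcp_rot: [-1.424, 1.564, -0.57]
contact_force: [-1.2, 0.9, -2.7]
grip_width: 56.8
```

Run:
```python
from plant import bot
from h import *
o=bot.get_obs();print(st(o)); print(shift(o,[498,-70,325],139))
c=bot.capture("scene"); cv2.imwrite("pics/s6.png",cv2.resize(c["frame"][60:260,240:480],None,fx=3,fy=3))
```

```text
(8.25, array([485.4, 145.4, 329.8]), array([-1.2,  0.9, -2.7]), 56.8, array([ 0.14,  0.38,  1.69, -0.01,  1.07, -2.28]))
(array([  0.57, -15.09, -15.41]), 'heading', np.float64(138.9), 'turn', np.float64(-0.05486337080378689))
```

View pics/s6.png

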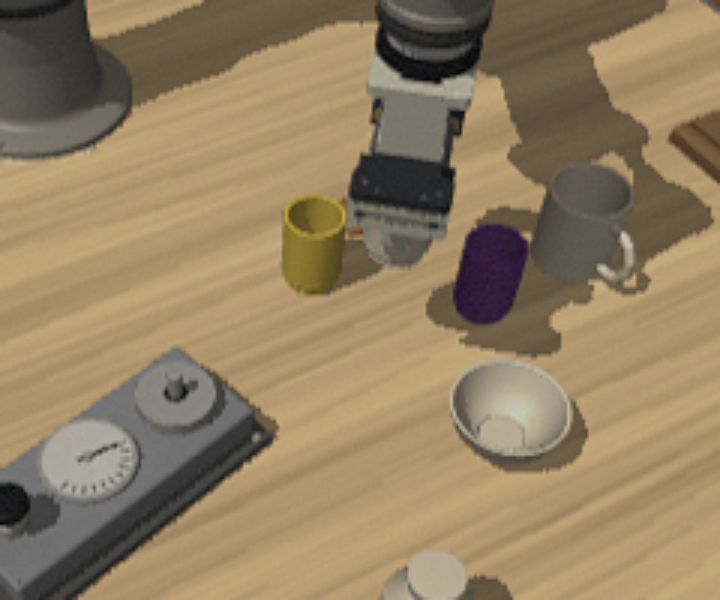

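Emit:
arm_command([
  [0,-1.5,-1.5,0,0.3],
  [0,-3.5,-3.6,0,0.3],
  [0,-6,-6.1,0,0.3],
  [0,-8.5,-8.7,0,0.3],
  [0,-11,-11.2,0,0.3],
  [0,-13,-13.3,0,0.3],
  [0,-14.5,-14.8,0,0.3],
  [0,-15.1,-15.4,0,0.3],
  [0,-15.1,-15.4,0,0.3],
  [0,-15.1,-15.4,0,0.3],
])

```text
time: 9.3
tool_pos: [497.6, -69.3, 328.9]
tcp_rot: [-1.796, 1.567, -0.942]
contact_force: [0.5, -0.7, -2.8]
grip_width: 56.5
```

Run:
```python
from plant import bot
from h import *
o=bot.get_obs();print(st(o)); print(shift(o,[498,-70,270],139)); M=R.from_euler("xyz",o["tcp_rot"]).as_matrix();print(M[:,0])
for n in ("scene","wrist","top"):
  c=bot.capture(n);C=cam(c,o)
  b=o["tool_pos"]+M[:,0]*209
  print(n,"foot",proj(C,b),"anvil",proj(C,[498,-70,60]),"tip",proj(C,[498,-70,85]))
  f=c["frame"]
  if n=="scene": f=cv2.resize(f[100:260,210:410],None,fx=4,fy=3.75,interpolation=cv2.INTER_NEAREST)
  if n=="top": f=cv2.resize(f[170:270,280:420],None,fx=5,fy=5,interpolation=cv2.INTER_NEAREST)
  cv2.imwrite(f"pics/{n}7.png",f)
```

```text
(9.3, array([497.6, -69.3, 328.9]), array([ 0.5, -0.7, -2.8]), 56.5, array([-0.29,  0.38,  1.7 , -0.  ,  1.06, -2.71]))
(array([ 5.89, -0.05, -0.02]), 'heading', np.float64(138.9), 'turn', np.float64(-0.05006748313533649))
[ 0.00233332 -0.0032077  -0.99999213]
scene foot [297.70975037 175.44994014] anvil [298.52921005 190.98603625] tip [298.18071519 184.68818375]
wrist foot [321.92245136 225.98535578] anvil [322.30976899 200.7202875 ] tip [322.18661971 209.72624795]
top foot [338.98848712 223.31863485] anvil [338.14575966 226.24528096] tip [338.49727293 225.07028646]
```

View pics/scene7.png

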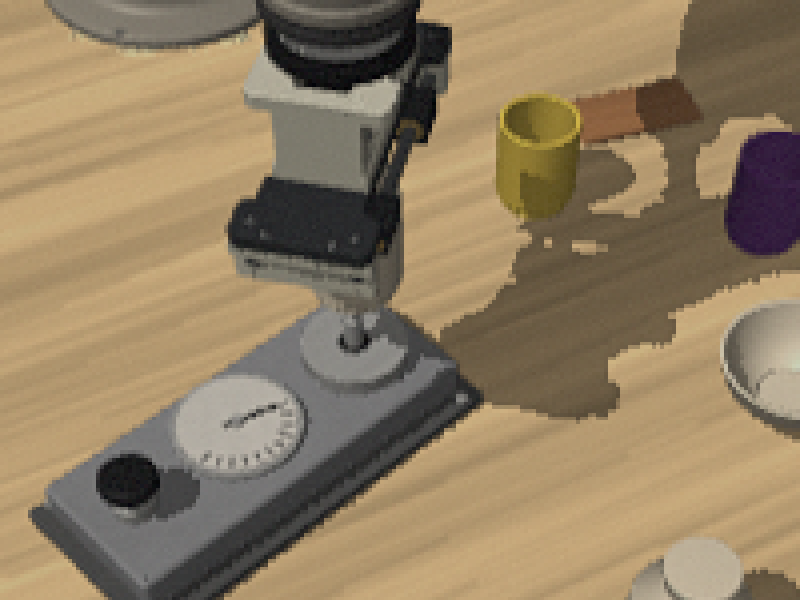

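View pics/wrist7.png

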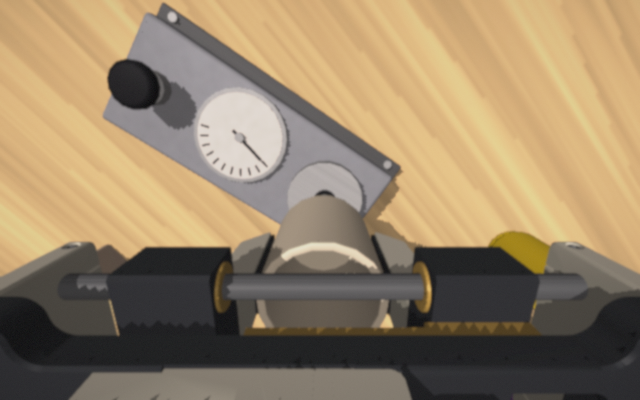

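The wrist view puts the anvil centre at about (326,197), which is 2–3 mm from the tumbler axis and well inside tolerance. I apply a small correction and descend gently.

Emit:
arm_command([
  [0.8,0.1,-0.1,0,0.3],
  [1.8,0.2,-0.1,0,0.3],
  [2.6,0.2,-0.1,0,0.3],
  [3.2,0.2,-0.1,0,0.3],
  [3.7,0.2,-0.1,0,0.3],
  [4.1,0.2,-0.1,0,0.3],
  [4.4,0.2,-0.1,0,0.3],
  [4.4,0.2,-0.1,0,0.3],
])

```text
time: 10.25
tool_pos: [495.7, -68.6, 285.4]
tcp_rot: [-1.697, 1.566, -0.841]
contact_force: [-1.8, 0.6, 0.8]
grip_width: 56.9
```

Run:
```python
from plant import bot
from h import *
o=bot.get_obs();print(st(o))
for n in ("scene","wrist"):
  f=bot.capture(n)["frame"]
  if n=="scene": f=cv2.resize(f[150:250,230:350],None,fx=6,fy=6,interpolation=cv2.INTER_CUBIC)
  cv2.imwrite(f"pics/{n}8.png",f)
```

```text
(10.25, array([495.7, -68.6, 285.4]), array([-1.8,  0.6,  0.8]), 56.9, array([-0.29,  0.43,  1.76, -0.  ,  0.95, -2.71]))
```

View pics/scene8.png

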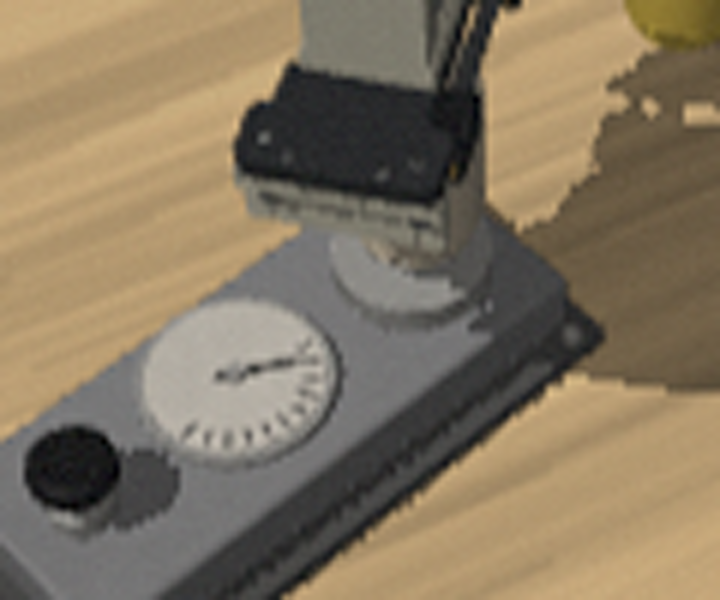

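View pics/wrist8.png

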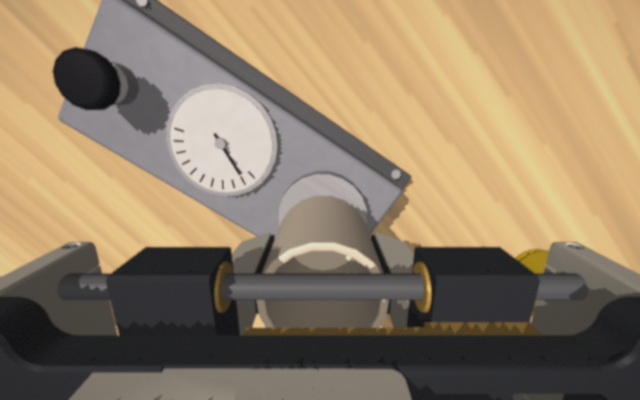

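The dial needle has started to follow, so the tip is inside the hollow, and the anvil and tumbler are aligned in the wrist view (both near u≈323). I continue slowly.

Emit:
arm_command([
  [0.3,0,0,0,0.3],
  [0.6,0,0,0,0.3],
  [0.9,0,0,0,0.3],
  [1.1,0,0,0,0.3],
  [1.3,0,0,0,0.3],
  [1.4,0,0,0,0.3],
  [1.4,0,0,0,0.3],
])

```text
time: 11.05
tool_pos: [495.8, -68.6, 271.7]
tcp_rot: [-1.664, 1.566, -0.808]
contact_force: [-1.9, 0.8, 6.2]
grip_width: 57.3
```

Emit:
arm_command([
  [0.1,0,0,0,0.3],
  [0.2,0,0,0,0.3],
  [0.3,0,0,0,0.3],
  [0.35,0,0,0,0.3],
  [0.4,0,0,0,0.3],
  [0.4,0,0,0,0.3],
])

```text
time: 11.65
tool_pos: [495.7, -68.6, 268.8]
tcp_rot: [-1.608, 1.565, -0.752]
contact_force: [-5.2, 1.4, 13.1]
grip_width: 56.8
```

Emit:
arm_command([
  [0.12,0,0,0,0.3],
  [0.2,0,0,0,0.3],
  [0.2,0,0,0,0.3],
  [0.2,0,0,0,0.3],
  [0.2,0,0,0,0.3],
])

```text
time: 12.15
tool_pos: [495.6, -68.5, 268.8]
tcp_rot: [-1.544, 1.564, -0.688]
contact_force: [-6.9, 1.9, 22.5]
grip_width: 57.1
```

Run:
```python
from plant import bot
from h import *
o=bot.get_obs();print(st(o),R.from_euler("xyz",o["tcp_rot"]).as_matrix()[:,0])
for n in ("scene","wrist"):
  f=bot.capture(n)["frame"]
  if n=="scene": f=cv2.resize(f[150:250,230:350],None,fx=6,fy=6,interpolation=cv2.INTER_CUBIC)
  cv2.imwrite(f"pics/{n}9.png",f)
```

```text
(12.15, array([495.6, -68.5, 268.8]), array([-6.9,  1.9, 22.5]), 57.1, array([-0.29,  0.45,  1.78, -0.  ,  0.91, -2.71])) [ 0.0051665  -0.00424374 -0.99997765]
```

View pics/scene9.png

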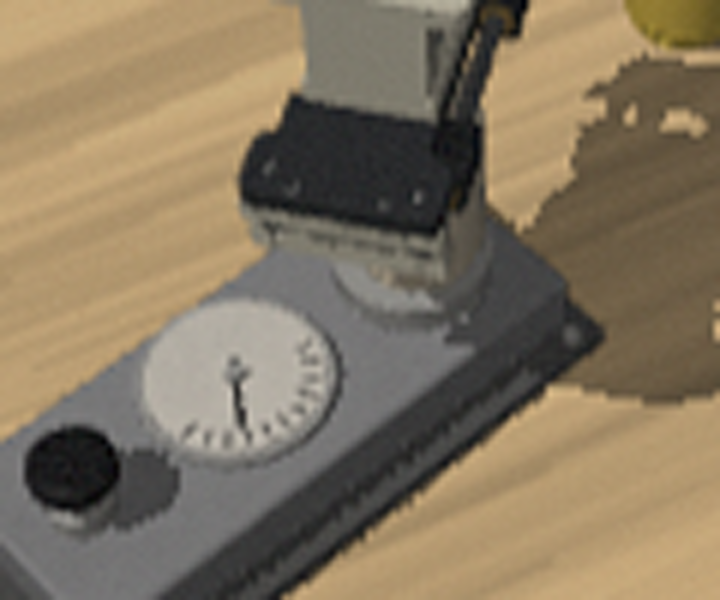

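View pics/wrist9.png

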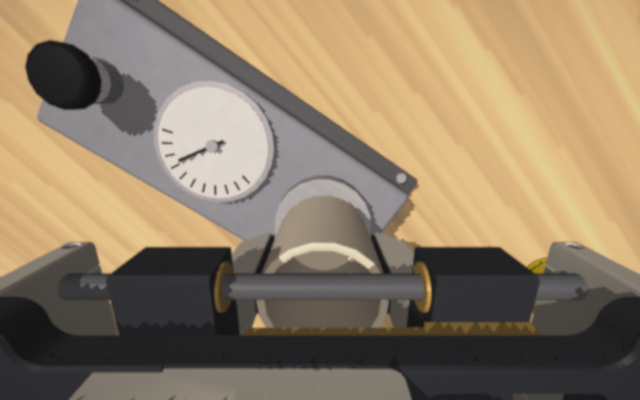

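The force rose to 22.5 N with z unchanged at 268.8, which is exactly the pick-up height plus 60 mm. The foot is flat on the anvil, the needle is far round, and the zero head is up.

Run:
```python
from plant import bot
from h import *
o=bot.get_obs();print(st(o),abs(o["dq"]).max())
print(bot.close_job())
```

```text
(12.25, array([495.6, -68.5, 268.8]), array([-7.4,  1.5, 22.2]), 56.8, array([-0.29,  0.45,  1.78, -0.  ,  0.91, -2.71])) 0.0012111018077031717
the job is handed in; nothing more can be done
None
```

I zeroed the gauge and pressed the tumbler down onto the anvil. The job was handed in at 12.25 s, with the tumbler still gripped and held there; close_job gives no verdict.

**Zeroing:** I pressed the zero head with the closed fingers, with nothing on the plunger. At the expected stop height the force rose from 8.9 N to 19 N with no further travel, so it was on its stop. I then let it up, and later pictures show it up.

**Tumbler:** I gripped it between the yellow and purple look-alikes without touching them, carried it over the plunger and lowered it in small steps.

**Last checks:**

| Check | Reading |
|---|---|
| Tool height | 268.8 mm, exactly 60 mm above the pick-up height (foot on the anvil, no slip) |
| Vertical force | about 22 N and steady, about 16 N of it on the anvil by my estimate after the spring and the tumbler's weight |
| Finger opening | about 57 mm, tumbler still held |
| Tool tilt | about 0.4 degrees |
| Arm | at rest |
| Dial needle | swung far round |

**Disagreements:** The three cameras' estimates of the anvil centre differed by up to about 4 mm, well inside the 14 mm tolerance. A sideways force of about 7 N remains while pressing, and it caused no visible shift. I saw no bystander move, but I did not measure their positions again at the end.

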